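# Lock the hold-down bar over the control unit

## Task

Secure the engine control unit in its bench cradle: push the hold-down bar round until its tongue is fully home in the catch, then turn the collar on the bar by its upright post until its eye lines up with the hole below. Then take the pin with the long shank and the plain round knob from the rack and put it down through the eye into the catch block, knob fully down on the collar, and let go; leave the other two pins in the rack and do not shift or knock over the other things on the bench.

Things in the scene. Friction and masses are not known exactly. Their poses are not given: they have to be found in the camera images.
- cradle: Fixed cradle: a dark steel plate 200 x 290 mm, 10 mm thick, with an aluminium control unit on it (top 50 mm above the bench, ribs to 54 mm). Origin on the bench; the plate reaches from y -170 to +120 mm and x -100 to +100 mm of it. The pivot post of the bar is at y +90 mm, the catch at the -y end (block top at 69 mm). The catch is a C that opens to -x: behind the tongue a back wall, over it a lip at y -133 to -163 mm, x -12 to +24 mm, whose top is at 94 mm.
- bar_hinge (a point): Fixed point on the vertical hinge axis of the bar, at cradle (0, 90) mm, at the bar's mid-height (77 mm above the bench).
- bar_mid (a point): Point on the bar's centre line 105 mm from the hinge axis, at mid-height (77 mm), a good place to push its side: there the bar is a steel flat 20 mm wide and 14 mm high (70 to 84 mm above the bench; plain from 20 to 130 mm from the hinge). This point's -y axis points along the bar to its tip, z up. The bar is 253 mm long from the hinge: from 136 to 220 mm it widens to a 44 mm wide head, and it ends in a tongue 14 mm wide.
- bar (a joint): Angle of the bar (rad). 0 = closed, tongue against the back of the catch, where it stops (bar along the cradle's -y); grows to 1.9 as the bar swings open, clockwise from above, towards the cradle's -x side, where its tip points at -x at 1.57. It is stiff (0.3 N m) and stays where it is left; closing means pushing its -x side towards +x.
- collar (a joint): Angle of the collar on the bar (rad), counter-clockwise from above positive. 0 = its eye is over the hole through the bar's head; it can go from -2.6 to 2.6 without any stop at 0, and starts at 0.7 to 2. Light friction (0.02 N m); it stays where it is left.
- collar_axis (a point): Point on the collar's vertical turning axis, at its top face (94 mm above the bench), 170 mm from the bar's hinge axis. The collar is a steel hub of 34 mm diameter, 10 mm high, with an eye on one side and an upright post on the other.
- collar_eye (a point): Centre of the collar's eye at its top face (94 mm above the bench), 26 mm from the collar's axis: a ring 25 mm outside with a 14 mm through hole. At collar angle 0 it is on the side towards the bar's tip, over a 13 mm hole through the bar's head, 196 mm from the hinge.
- collar_post (a point): Centre of the part of the collar's upright round post that stands above the collar, at 110 mm above the bench. The post is 12 mm in diameter, 26 mm from the collar's axis, opposite the eye; its top is at 126 mm above the bench. Push its side to turn the collar.
- catch_hole (a point): Mouth of the 13 mm hole in the top of the fixed catch block (69 mm above the bench, 34 mm deep), 196 mm from the hinge axis: where bar, collar eye and block must line up for the pin.
- rack: Fixed grey plastic rack 60 x 170 mm, 55 mm high, origin on the bench under its centre, with three 13 mm holes (48 mm deep) along its y axis at -55, 0 and +55 mm. A pin stands in each, in any order.
- pin_grip (a point): The pin to use: centre of its plain round black knob (18 mm diameter, 34 mm high; grip here from above). z points up along the pin. The steel shank below it is 10 mm in diameter and 45 mm long with a tapered nose; the whole pin is 79 mm long and weighs about 60 g. It stands upright in the rack, knob on the rack's top (this point 72 mm above the bench).
- pin_shoulder (a point): Underside of that pin's knob, on its axis, 17 mm below pin_grip and 45 mm above the tip. With the pin fully home it lies on the collar's top face.
- stud_pin: Not to be used: short pin, 22 mm shank, wide flat black knob 32 mm in diameter and 14 mm high. Origin at its tip; stands in the rack.
- tee_pin: Not to be used: pin with a 45 mm steel shank and a black crossbar 50 mm long on top (along its x). Origin at its tip; its top is 67 mm above that.
- can: Bystander: spray can, 52 mm diameter, 150 mm high, standing on the bench just past the catch end of the cradle. Origin at the centre of its underside.
- phone: Bystander: phone 75 x 150 x 9 mm, long along its y. Origin under its centre.
- fob: Bystander: key fob 36 x 62 x 15 mm. Origin under its centre.
- jar: Bystander: glass screw jar with a steel lid, 60 mm diameter, 85 mm high. Origin at the centre of its underside.
- interface: Bystander: black interface box 130 x 80 x 36 mm. Origin under its centre.
- plug: Bystander: black connector plug 34 x 52 x 35 mm. Origin under its centre; it may lie under the open bar.
Things that resemble listed ones, but are neither listed nor needed, are in the scene too. What is shaped like the part that bears pin_grip but orange or red is not meant.

How it is judged:
By the outcome, as a careful person would: the job done as asked, in the order asked, and still so for the second after the job is handed in, with the robot touching nothing.
It also fails if it takes over 64 s, if anything falls off the work surface, if the arm or the gripper's body presses on something with over 40 N, if the wrist force passes 120 N, or if a joint passes its speed limit or range.

## Robot

A 7-joint arm with a two-finger parallel gripper is mounted at the origin on the work surface. World frame = base frame: x ahead of the robot, y to its left, z up, the work surface at z = 0. Lengths are in m, angles in rad, forces in N, time in s.
With the tool pointing down it reaches from about 0.425 to 0.95 m from the base axis. Payload 16.7 kg.
Tool frame: the origin (TCP) lies between the finger pads; the fingertips stand 8 mm ahead of it and the grasp point (between the pads) lies 11 mm behind it; x points along the fingers, z is the direction in which the jaws open and shut, and the axes are right-handed (so a half turn about x gives the same grasp; the last joint's range is limited). The gripper opens to 94 mm and grips with 3 to 60 N. Pads are 16 mm wide; open, the fingers measure 119 mm over their backs; the gripper's body (75 mm by 177 mm) begins 78 mm behind the grasp point.
Start: joints at [-1.28, 0.426, 0.074, 1.606, -0.034, 1.111, -0.067], TCP at [0.287, 0.611, 0.213] pointing down, gripper open.
Joint ranges: [-2.85, 2.85], [-0.5, 2.14], [-1.23, 1.37], [0.21, 2.46], [-1.02, 4.16], [0.16, 2.05], [-2.73, 2.73]. Speed limits (rad/s): [1.89, 1.89, 2.39, 2.39, 3.01, 3.01, 3.01].

## Interface

Orientations are given as a unit quaternion [w, x, y, z].
In Python, from plant import r, vision gives the robot as it stands.
- The arm moves only by the tool arm_command, never from a script. Its argument "steps" is a list of rows, each a list of 6 numbers: the shift along the tool's x, y, z in mm, then the turn, a rotation vector about the tool's x, y, z in rad. A call has 1 to 20 rows; each row shifts and turns the commanded pose from where the row before left it, along the tool's axes as they then stand; what a row does not reach is not made up. A row lasts 1/12 s, in which the tool goes at most 41.7 mm and 7.16 degrees, less where a joint would pass 70% of its speed; a pose out of reach is approached as far as the arm can. A call with a gripper value outside its range is refused whole. "grip" is the closure in counts, from 0 (fully open) to 255 (shut), set as the call begins (left out, the last holds). The fingers move at their own pace and stop on an object; "squeeze" is the grip in N (left out, the last holds). Time passes only in rows, so rows that do not move let the fingers close. It gives the time, the measured TCP pose, the force and the opening at its end, in the units of the state.
- r.sense(): the state, without advancing time (a new reading comes with each control period).
- vision.get_image(name): name is "scene" or "side" or "wrist"; returns the picture (480x640x3 uint8, red, green, blue); there is no depth.
- vision.get_calibration(name): a dict with "fx", "fy", "cx", "cy" (pixels), "R" (3x3) and "t" (3): a world point X has camera coordinates R X + t; the wrist camera has in their place "mount" (4x4, takes a point from camera to tool coordinates, whose origin is the TCP and whose axes are the tool frame's). Camera axes: x right, y down, z forward; pixel columns grow to the right and rows downward; lengths in m; the calibration is good to about 2 mm. A picture is of the moment at which its call begins: read the wrist's pose just before it. get_calibration takes no time and is no camera call.
- r.finish_job(): hands the job in, once; it reports no verdict.
The state is a dict: "t": time; "joints": joint angles; "dq": joint speeds; "joint_torque": joint torques, N m; "position": TCP position; "eef_rot": TCP orientation; "force": force on the tool from outside, world axes, zero at the start; "ft_torque": the same for the moment, N m; "width": opening from 0.0 (shut) to 1.0 (fully open).
Only numpy, scipy, OpenCV 4.12 (cv2) and the standard library are available. Lean on these libraries where they do the work, as an engineer would, in place of code of your own. Each camera call takes 0.05 s, during which the arm holds its last target. There are 200 camera calls.

## Working session

There is one attempt and no reset: what is moved stays moved. The work goes in short steps, Python scripts to look and compute and a tool call to move; the robot and the scene stay as the last step left them, time stands still between calls to the robot, and variables do not carry over. Pictures are saved under pics/ and viewed, about 8 in all and at most 12, crops included, and the job is handed in when it is done.

Besides the shell and the picture viewer there is one more tool, called after "Request:" by a JSON object that holds its "method" and its "body", one argument or row to a line. arm_command: Moves the arm, as the interface text tells. Its arguments: {"type":"object","properties":{"steps":{"type":"array"},"grip":{"type":"number"},"squeeze":{"type":"number"}},"required":["steps"]}

```bash
mkdir -p pics; ls
python3 - <<'E'
from plant import r, vision
import cv2
s=r.sense();print({k:s[k] for k in('t','position','eef_rot','width','force')})
for n in('scene','side'):
    cv2.imwrite(f'pics/{n}0.png',cv2.cvtColor(vision.get_image(n),cv2.COLOR_RGB2BGR)); print(n,vision.get_calibration(n))
print(vision.get_calibration('wrist'))
E
```

```text
pics
{'t': 0.0, 'position': array([0.28721649, 0.61037072, 0.21277669]), 'eef_rot': array([ 0.5966605 , -0.37917808,  0.59737685,  0.37863061]), 'width': 0.9999539072755718, 'force': array([-0.97690846,  0.69883089,  0.03362031])}
scene {'fx': 525.2493867075539, 'fy': 525.2493867075539, 'cx': 321.64819161002634, 'cy': 227.89529526423465, 'R': array([[ 0.69215962,  0.72168475, -0.00928371],
       [ 0.41861499, -0.41190071, -0.80938204],
       [-0.58794264,  0.55633527, -0.58720909]]), 't': array([-0.33234105, -0.12065706,  1.67184902])}
side {'fx': 454.9654664388879, 'fy': 454.9654664388879, 'cx': 312.03640625194635, 'cy': 243.0078176320263, 'R': array([[-0.99318776, -0.11650153,  0.00233889],
       [-0.06214753,  0.51262187, -0.85636236],
       [ 0.09856856, -0.85067397, -0.51637005]]), 't': array([0.48898618, 0.10443657, 0.84700422])}
{'fx': 386.42441907758376, 'fy': 386.42441907758376, 'cx': 317.76338466496253, 'cy': 241.46600674748635, 'mount': array([[ 6.91329690e-04, -2.84320718e-01,  9.58728977e-01,
        -1.70621761e-01],
       [ 3.45674012e-04, -9.58729081e-01, -2.84320998e-01,
         8.38502113e-02],
       [ 9.99999701e-01,  5.27967239e-04, -5.64515595e-04,
        -5.41743041e-04],
       [ 0.00000000e+00,  0.00000000e+00,  0.00000000e+00,
         1.00000000e+00]])}
```

View pics/scene0.png

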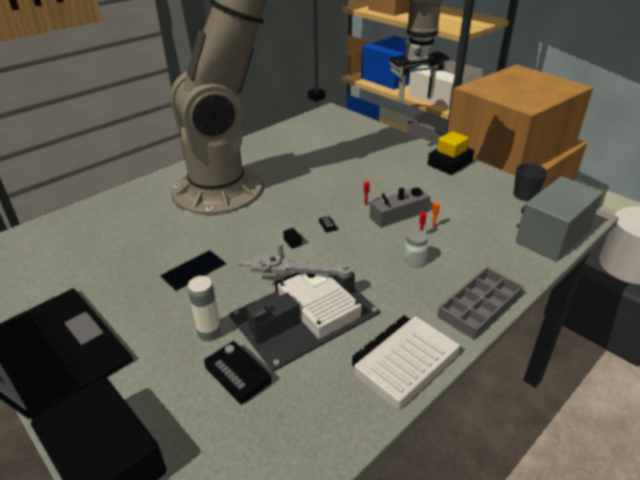

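View pics/side0.png

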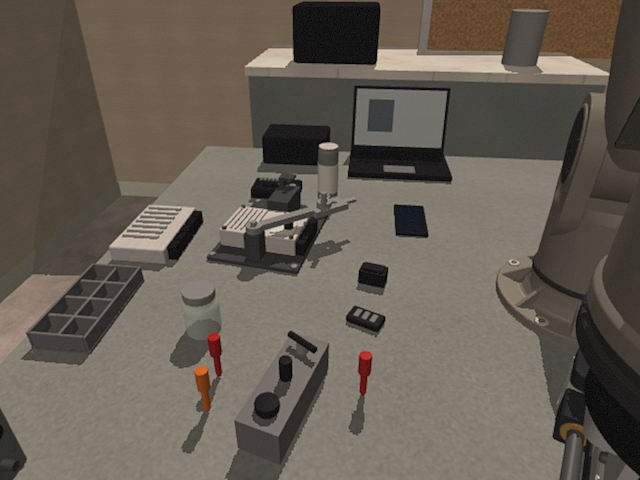

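The candidate pins, with pixels in the side view, are:
- tee (302,341)
- plain black knob (286,368)
- flat stud (266,405)
- red (215,350) and red (365,368), lookalikes
- orange (203,382), a lookalike

By the description I choose the middle one, the plain black knob, at side (286,368) and scene (402,193). The bar is open, with its collar near the can. Next is a close crop.

Run:
```python
import cv2,numpy as np
a=cv2.imread('pics/scene0.png');b=cv2.imread('pics/side0.png')
def c(im,x,y,w,h,W,H): return cv2.resize(im[y:y+h,x:x+w],(W,H),interpolation=cv2.INTER_CUBIC)
top=np.hstack([c(a,230,235,133,100,400,300),c(b,205,165,160,120,400,300)])
bot=np.hstack([c(a,355,175,100,75,400,300),c(b,220,315,133,100,400,300)])
cv2.imwrite('pics/crop1.png',np.vstack([top,bot]))
```

```text
(no output)
```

View pics/crop1.png

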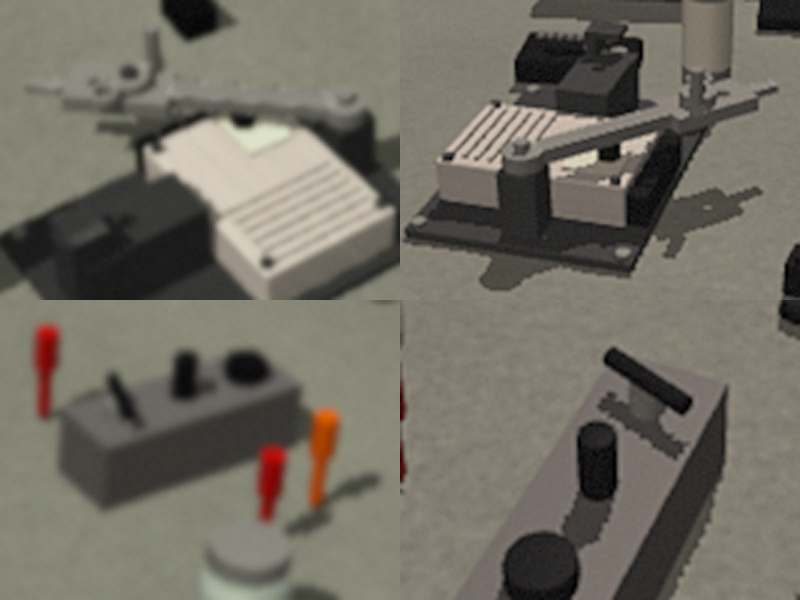

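```bash
cat > h.py <<'E'
import numpy as np,cv2
from scipy.spatial.transform import Rotation as Ro
from plant import r, vision
def P(c): return np.array([[c['fx'],0,c['cx']],[0,c['fy'],c['cy']],[0,0,1]])@np.c_[c['R'],c['t']]
def wcal(c,s):  # wrist calibration to R,t for state s
    q=s['eef_rot'];T=np.eye(4);T[:3,:3]=Ro.from_quat([q[1],q[2],q[3],q[0]]).as_matrix();T[:3,3]=s['position']
    M=np.linalg.inv(T@np.array(c['mount']));return dict(c,R=M[:3,:3],t=M[:3,3])
def tri(ca,a,cb,b):
    X=cv2.triangulatePoints(P(ca),P(cb),np.array(a,float),np.array(b,float));return X[:3,0]/X[3,0]
def ray(c,p,z): # point on ray at height z
    d=c['R'].T@np.array([(p[0]-c['cx'])/c['fx'],(p[1]-c['cy'])/c['fy'],1]);o=-c['R'].T@c['t'];return o+d*(z-o[2])/d[2]
def proj(c,X):
    x=P(c)@np.r_[X,1];return x[:2]/x[2]
E
python3 - <<'E'
from h import *
np.set_printoptions(precision=4,suppress=True)
A=vision.get_calibration('scene');B=vision.get_calibration('side')
for n,a,b in [('knob',(401.5,193.7),(285.7,369)),('hinge',(345,268.3),(253,223.8)),('tip',(239.3,264.3),(355,200.2)),('catchlip',(262,312),(287,179))]:
    print(n,tri(A,a,B,b))
print('tip z77',ray(A,(239.3,264.3),.077),ray(B,(355,200.2),.077))
print('hinge z90',ray(A,(345,268.3),.09),ray(B,(253,223.8),.09))
print('posttop',ray(A,(280.7,246),.126))
print('plate',ray(B,(207,259),.01),ray(B,(297.8,273),.01), ray(A,(275.,362),.01),ray(A,(378,312),.01))
print('can',ray(A,(206,334),0),ray(B,(328,192),0),'knobz',ray(A,(401.5,193.7),.072))
print('tee,stud',ray(A,(385,199),.074),ray(A,(416,191),.062))
s=r.sense();q=s['eef_rot'];print(Ro.from_quat([q[1],q[2],q[3],q[0]]).as_matrix())
E
```

```text
knob [0.4935 0.3039 0.0734]
hinge [ 0.6201 -0.059   0.086 ]
tip [ 0.4213 -0.218   0.0732]
catchlip [ 0.5921 -0.2864  0.0855]
tip z77 [ 0.4275 -0.2206  0.077 ] [ 0.4196 -0.2133  0.077 ]
hinge z90 [ 0.6245 -0.0624  0.09  ] [ 0.6172 -0.0532  0.09  ]
posttop [ 0.4924 -0.1429  0.126 ]
plate [ 0.7157 -0.0356  0.01  ] [ 0.5217 -0.008   0.01  ] [ 0.6676 -0.3148  0.01  ] [ 0.7215 -0.051   0.01  ]
can [ 0.4918 -0.3702  0.    ] [ 0.4971 -0.417   0.    ] knobz [0.4937 0.3059 0.072 ]
tee,stud [0.4807 0.2484 0.074 ] [0.5046 0.3605 0.062 ]
[[-0.0004 -0.9048  0.4258]
 [-0.001   0.4258  0.9048]
 [-1.     -0.0001 -0.0011]]
```

The crop confirms the middle rack pin: a plain round black knob with its shoulder on the rack. Estimates so far:
- **Pin:** about (0.494, 0.305).
- **Hinge:** about (0.620, -0.057).
- **Bar:** about 0.76 rad open.
- **Collar:** post about (0.492, -0.143).

Next I move above the bar with the gripper shut, for one close look.

Request:
{"method": "arm_command", "body": {
  "steps": [
    [0,-28,-30.5,0,0,0],
    [0,-28,-30.5,0,0,0],
    [0,-28,-30.5,0,0,0],
    [0,-28,-30.5,0,0,0],
    [0,-28,-30.5,0,0,0],
    [0,-28,-30.5,0,0,0],
    [0,-28,-30.5,0,0,0],
    [0,-28,-30.5,0,0,0],
    [0,-28,-30.5,0,0,0],
    [0,-28,-30.5,0,0,0],
    [0,-28,-30.5,0,0,0],
    [0,-28,-30.5,0,0,0],
    [0,-28,-30.5,0,0,0],
    [0,-28,-30.5,0,0,0],
    [0,-28,-30.5,0,0,0],
    [0,-28,-30.5,0,0,0],
    [0,-28,-30.5,0,0,0],
    [0,-28,-30.5,0,0,0],
    [0,-28,-30.5,0,0,0],
    [0,-28,-30.5,0,0,0]
  ],
  "grip": 255,
  "squeeze": 20
}}

```text
t: 1.77
position: [0.5345, -0.1816, 0.2134]
eef_rot: [0.597, -0.379, 0.597, 0.379]
force: [0.7, 1.1, 0.4]
width: 0.006
```

Request:
{"method": "arm_command", "body": {
  "steps": [
    [0,0,0,0.115,0,0],
    [0,0,0,0.115,0,0],
    [0,0,0,0.115,0,0],
    [0,0,0,0.115,0,0],
    [0,0,0,0.115,0,0],
    [0,0,0,0.115,0,0],
    [0,0,0,0.115,0,0],
    [0,0,0,0.115,0,0],
    [0,0,0,0.115,0,0],
    [0,0,0,0.115,0,0],
    [0,0,0,0.115,0,0],
    [0,0,0,0,0,0]
  ]
}}

```text
t: 2.77
position: [0.5342, -0.1795, 0.2132]
eef_rot: [0.705, 0.049, 0.706, -0.049]
force: [-0.2, 0.7, 0.2]
width: 0.006
```

```bash
cat >> h.py <<'E'
def wshot(name):
    s=r.sense();im=vision.get_image('wrist');cv2.imwrite(f'pics/{name}.png',cv2.cvtColor(im,cv2.COLOR_RGB2BGR))
    c=wcal(vision.get_calibration('wrist'),s);np.savez(f'pics/{name}.npz',**c)
    q=s['eef_rot'];M=Ro.from_quat([q[1],q[2],q[3],q[0]]).as_matrix()
    print('t',s['t'],'p',s['position'].round(4),'yaw tool z',np.arctan2(M[1,2],M[0,2]).round(4),'x',M[:,0].round(3),'w',s['width'],'f',np.round(s['force'],1));return c
def load(name): return dict(np.load(f'pics/{name}.npz'))
E
python3 -c "
from h import *
wshot('w1')"
```

```text
t 2.7667 p [ 0.5342 -0.1795  0.2132] yaw tool z -0.1398 x [-0.001 -0.    -1.   ] w 0.006209168773402517 f [-0.2  0.7  0.2]
```

View pics/w1.png

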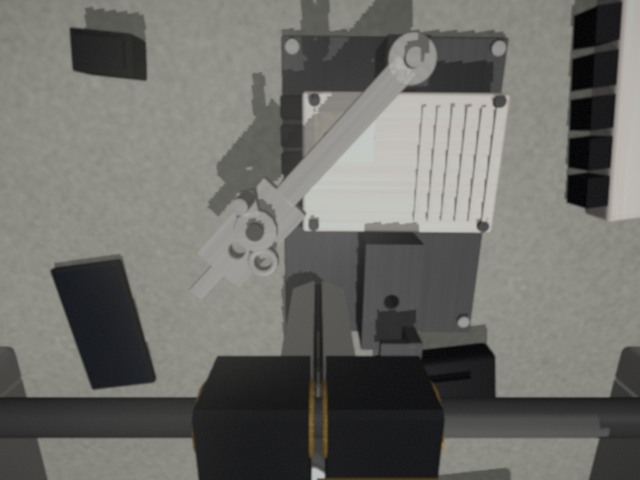

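The wrist view shows:
- hinge cap (413,58)
- tongue tip (196,290)
- collar hub (254,230)
- eye ring (262,262)
- post top (240,203)
- hole in the bar head (238,250)
- catch hole (391,302)
- catch lip (397,325)

Run:
```python
from h import *
np.set_printoptions(precision=4,suppress=True)
c=load('w1');A=vision.get_calibration('scene');B=vision.get_calibration('side')
f=lambda p,z:ray(c,p,z)[:2]
h=f((413,58),.092);k=f((391,302),.069);hub=f((254,230),.094);eye=f((262,262),.094);post=f((240,203),.126);tip=f((196,290),.077);bh=f((238,250),.084)
for n in('h','k','hub','eye','post','tip','bh'):print(n,globals()[n])
d=k-h;print('catch dist',np.hypot(*d),'ang cradle',np.arctan2(d[1],d[0])+np.pi/2)
d2=hub-h;print('hub dist',np.hypot(*d2),'bar',np.arctan2(d[1],d[0])-np.arctan2(d2[1],d2[0]))
e=eye-post;print('eye-post',np.hypot(*e),'collar',np.arctan2(e[1],e[0])-np.arctan2(d2[1],d2[0]))
print('hinge tri',tri(c,(413,58),A,(345,268.3)),tri(c,(413,58),B,(253,223.8)))
print('tip tri',tri(c,(196,290),A,(239.3,264.3)),tri(c,(196,290),B,(355,200.2)),'post tri',tri(c,(240,203),A,(280.7,246)))
# push geometry
hm=h
g=np.arctan2(d[1],d[0])
for a in(.76,.7,.5,.3,.1,0):
    u=np.array([np.cos(g-a),np.sin(g-a)]);n=np.array([-u[1],u[0]]);print(a,'mid',h+.105*u,'finger centre',h+.105*u-n*.0225)
```

```text
h [ 0.6162 -0.0615]
k [ 0.5885 -0.2548]
hub [ 0.4851 -0.1666]
eye [ 0.4865 -0.1933]
post [ 0.4859 -0.139 ]
tip [ 0.4222 -0.2163]
bh [ 0.467  -0.1837]
catch dist 0.19523577025489514 ang cradle -0.14189523629216794
hub dist 0.16796678045485647 bar 0.753190327596573
eye-post 0.054313807349688166 collar 0.9073061643823381
hinge tri [ 0.6194 -0.0589  0.0842] [ 0.6186 -0.0607  0.0857]
tip tri [ 0.4213 -0.2174  0.0719] [ 0.4203 -0.2176  0.0746] post tri [ 0.4859 -0.1389  0.1204]
0.76 mid [ 0.5338 -0.1266] finger centre [ 0.5198 -0.109 ]
0.7 mid [ 0.5378 -0.1314] finger centre [ 0.5229 -0.1147]
0.5 mid [ 0.5533 -0.1456] finger centre [ 0.5353 -0.1321]
0.3 mid [ 0.5713 -0.1564] finger centre [ 0.5509 -0.1468]
0.1 mid [ 0.591  -0.1635] finger centre [ 0.5692 -0.1581]
0 mid [ 0.6013 -0.1655] finger centre [ 0.579  -0.1623]
```

Request:
{"method": "arm_command", "body": {
  "steps": [
    [0,27,-11,0,0,0],
    [0,27,-11,0,0,0],
    [0,26,-10,0,0,0],
    [34,0,0,0,0,0],
    [34,0,0,0,0,0],
    [34,0,0,0,0,0],
    [26,0,0,0,0,0],
    [10,0,0,0,0,0],
    [0,0,0,0,0,0]
  ]
}}

```text
t: 3.57
position: [0.512, -0.0963, 0.0738]
eef_rot: [0.704, 0.046, 0.707, -0.047]
force: [-0.0, -0.5, 0.5]
width: 0.005
```

Request:
{"method": "arm_command", "body": {
  "steps": [
    [0,-4,4.2,0,0,0],
    [0,-4,4.2,0,0,0],
    [0,-5,4.4,0,0,0],
    [0,-5,4.4,0,0,0],
    [0,-5,4.4,0,0,0],
    [0,-5.2,4.3,0,0,0],
    [0,-3.9,5.7,0,0,0],
    [0,-3.9,5.7,0,0,0],
    [0,-3.9,5.7,0,0,0],
    [0,-3.8,5.6,0,0,0],
    [0,-2,4,0,0,0],
    [0,-2,4,0,0,0],
    [0,-2,4,0,0,0],
    [0,-1,4,0,0,0],
    [0,-1,4,0,0,0],
    [0,0,3,0,0,0],
    [0,0,0,0,0,0]
  ]
}}

```text
t: 4.98
position: [0.5779, -0.1574, 0.0755]
eef_rot: [0.706, 0.047, 0.705, -0.048]
force: [0.3, -0.4, -0.4]
width: 0.007
```

Request:
{"method": "arm_command", "body": {
  "steps": [
    [0,0,2,0,0,0],
    [0,0,2,0,0,0],
    [0,0,0,0,0,0]
  ]
}}

```text
t: 5.23
position: [0.5815, -0.1578, 0.0755]
eef_rot: [0.706, 0.047, 0.705, -0.048]
force: [-1.1, -1.1, -0.2]
width: 0.006
```

Request:
{"method": "arm_command", "body": {
  "steps": [
    [0,0,1.5,0,0,0],
    [0,0,1,0,0,0],
    [0,0,0,0,0,0]
  ]
}}

```text
t: 5.48
position: [0.5818, -0.1577, 0.0753]
eef_rot: [0.704, 0.048, 0.707, -0.047]
force: [-15.8, 1.1, 10.2]
width: 0.005
```

```bash
python3 -c "
from h import *
c=wshot('w2')
im=cv2.imread('pics/w2.png');cv2.imwrite('pics/w2.png',im[:360,150:630])
h=np.array([.618,-.060]);print(proj(c,[.618,-.060,.09]))
"
```

```text
t 5.4833 p [ 0.5818 -0.1577  0.0753] yaw tool z -0.1346 x [-0.004  0.001 -1.   ] w 0.005138641924380841 f [-15.8   1.1  10.2]
[381.00673858  73.9453578 ]
```

View pics/w2.png

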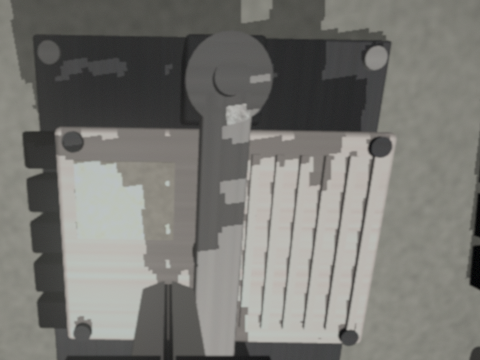

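The push stopped hard at about 16 N with the bar along the cradle, so the bar is closed. I back off, rise and look at the collar and catch.

Request:
{"method": "arm_command", "body": {
  "steps": [
    [0,0,-8,0,0,0],
    [0,0,-8,0,0,0],
    [-38,0,0,0,0,0],
    [-38,0,0,0,0,0],
    [-38,0,0,0,0,0],
    [-14,-24,-8,0,0,0],
    [0,-34,-8,0,0,0],
    [0,-30,-8,0,0,0],
    [0,0,0,0,0,0],
    [0,0,0,0,0,0]
  ]
}}

```text
t: 6.37
position: [0.5316, -0.241, 0.2039]
eef_rot: [0.706, 0.049, 0.705, -0.048]
force: [0.4, 1.1, -0.7]
width: 0.005
```

```bash
python3 -c "
from h import *
c=wshot('w3')
im=cv2.imread('pics/w3.png');cv2.imwrite('pics/w3c.png',cv2.resize(im[80:320,250:570],(800,600),interpolation=cv2.INTER_CUBIC))
"
```

```text
t 6.3667 p [ 0.5316 -0.241   0.2039] yaw tool z -0.1372 x [ 0.001  0.    -1.   ] w 0.005029962872415356 f [ 0.4  1.1 -0.7]
```

View pics/w3c.png

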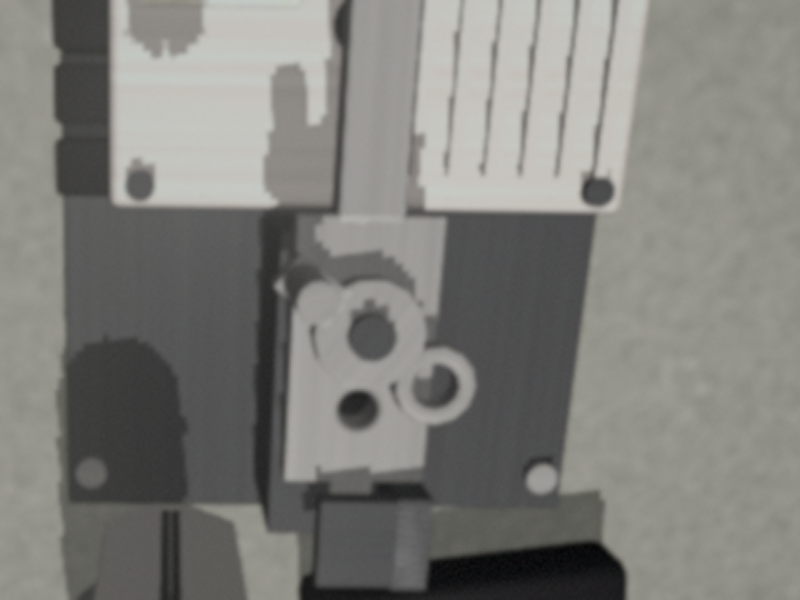

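The bar is in the catch. In w3 crop pixels: hub (372,335), eye (436,385), post top (320,302), bar-head hole (358,409), lip (372,545). The collar is still turned about 0.9 rad.

Run:
```python
from h import *
np.set_printoptions(precision=4,suppress=True)
c=load('w3');s=r.sense();h=np.array([.618,-.060]);q=s['eef_rot'];M=Ro.from_quat([q[1],q[2],q[3],q[0]]).as_matrix()
T=s['position'][:2]
def f(n,p,z):
    X=ray(c,(250+p[0]/2.5,80+p[1]/2.5),z)[:2];d=X-T;print(n,X,'tool y,z from TCP mm',1000*(M[:2,1]@d).round(4),1000*(M[:2,2]@d).round(4));return X
hub=f('hub',(372,335),.094);eye=f('eye',(436,385),.094);post=f('post',(320,302),.126);hole=f('barhole',(358,409),.084);f('hinge',(0,0),.09)
print('hole from hinge',hole-h,np.hypot(*(hole-h)),'dir',np.arctan2(*(hole-h)[::-1])+np.pi/2)
d=hole-hub;e=eye-hub;p=post-hub;a=lambda v:np.arctan2(v[1],v[0])
print('len',np.hypot(*d),np.hypot(*e),np.hypot(*p),'collar',a(e)-a(d),a(-p)-a(d),a(eye-post)-a(d))
```

```text
hub [ 0.5933 -0.2286] tool y,z from TCP mm 19.099999999999998 58.9
eye [ 0.6112 -0.2466] tool y,z from TCP mm 3.7 79.10000000000001
post [ 0.5747 -0.21  ] tool y,z from TCP mm 35.0 38.0
barhole [ 0.5889 -0.2542] tool y,z from TCP mm -6.8 58.0
hinge [ 0.5005 -0.1223] tool y,z from TCP mm 112.0 -47.300000000000004
hole from hinge [-0.0291 -0.1942] 0.19637235000322303 dir -0.14877678355276136
len 0.02598478511738719 0.025398698882885307 0.026274299817751652 collar 0.9516472179273783 0.9546780703487591 0.9531883231126904
```

Request:
{"method": "arm_command", "body": {
  "steps": [
    [0,18,19,0,0,0],
    [0,17,19,0,0,0],
    [0,0,0,0,0,0],
    [0,0,0,0,0,0],
    [20,0,0,0,0,0],
    [30,0,0,0,0,0],
    [30,0,0,0,0,0],
    [14,0,0,0,0,0],
    [0,0,0,0,0,0]
  ],
  "grip": 146,
  "squeeze": 5
}}

```text
t: 7.17
position: [0.5729, -0.2092, 0.1068]
eef_rot: [0.704, 0.047, 0.707, -0.047]
force: [0.0, -0.1, -0.4]
width: 0.426
```

Request:
{"method": "arm_command", "body": {
  "steps": [
    [0,0,0,0,0,0],
    [0,0,0,0,0,0],
    [0,0,0,0,0,0],
    [0,0,0,0,0,0],
    [0,0,0,0,0,0]
  ],
  "grip": 255,
  "squeeze": 5
}}

```text
t: 7.58
position: [0.5751, -0.21, 0.1104]
eef_rot: [0.706, 0.047, 0.705, -0.047]
force: [-0.9, 1.6, 3.8]
width: 0.126
```

The jaws hold the post (11.8 mm opening). Now I swing it round the arc.

Request:
{"method": "arm_command", "body": {
  "steps": [
    [0,3,2.4,0,0,0],
    [0,2.6,2.9,0,0,0],
    [0,2.1,3.3,0,0,0],
    [0,1.6,3.5,0,0,0],
    [0,1.1,3.8,0,0,0],
    [0,0.4,2.6,0,0,0],
    [0,0.1,2.6,0,0,0],
    [0,0,0,0,0,0],
    [0,0,0,0,0,0]
  ]
}}

```text
t: 8.33
position: [0.5976, -0.2018, 0.1095]
eef_rot: [0.706, 0.047, 0.705, -0.047]
force: [1.0, 3.8, 0.5]
width: 0.126
```

Run:
```python
from h import *
s=r.sense();X=s['position'];q=s['eef_rot'];M=Ro.from_quat([q[1],q[2],q[3],q[0]]).as_matrix()
hub=np.array([.5933,-.2286]);bh=np.array([.5887,-.2545]);d=bh-hub
print(X,s['force'],s['width'],'post rel hub y,z',M[:2,1]@(X[:2]-hub),M[:2,2]@(X[:2]-hub))
for h in(hub,):
  p=h-X[:2];a=lambda v:np.arctan2(v[1],v[0]);print('collar',a(p)-a(d))
```

```text
[ 0.59756002 -0.20176093  0.10950015] [0.97333977 3.75232474 0.50006902] 0.1264670262794157 post rel hub y,z 0.027167467710635954 0.000641965152716955
collar 0.01836172563915417
```

Request:
{"method": "arm_command", "body": {
  "steps": [
    [0,0,0,0,0,0],
    [0,0,0,0,0,0],
    [0,0,0,0,0,0]
  ],
  "grip": 160
}}

```text
t: 8.58
position: [0.597, -0.2026, 0.1096]
eef_rot: [0.706, 0.047, 0.705, -0.048]
force: [0.2, -0.4, 0.3]
width: 0.302
```

Request:
{"method": "arm_command", "body": {
  "steps": [
    [-25,0,0,0,0,0],
    [-35,0,0,0,0,0],
    [-34,0,0,0,0,0],
    [0,-20,-30,0,0,0],
    [0,-20,-30,0,0,0],
    [0,-5,0,0,0,0],
    [0,0,0,0,0,0],
    [0,0,0,0,0,0]
  ]
}}

```text
t: 9.25
position: [0.5319, -0.2387, 0.2037]
eef_rot: [0.706, 0.048, 0.705, -0.047]
force: [0.7, 0.2, -0.2]
width: 0.374
```

```bash
python3 -c "
from h import *
c=wshot('w4')
im=cv2.imread('pics/w4.png');cv2.imwrite('pics/w4c.png',cv2.resize(im[170:320,320:480],(800,750))[:600])
"
```

```text
t 9.25 p [ 0.5319 -0.2387  0.2037] yaw tool z -0.1346 x [ 0.001  0.    -1.   ] w 0.3735980546041104 f [ 0.7  0.2 -0.2]
```

View pics/w4c.png

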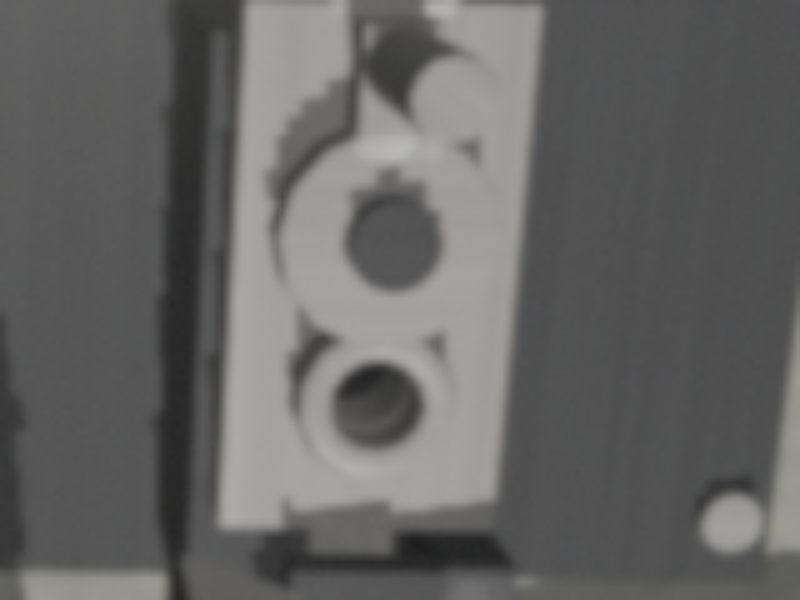

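The eye (crop 377,405) now sits over the bar hole, with the hub at (394,243). I check the offset in numbers.

Run:
```python
from h import *
np.set_printoptions(precision=4,suppress=True)
c=load('w4')
f=lambda x,y,z:ray(c,(320+x/5,170+y/5),z)[:2]
eye=f(377,405,.094);hub=f(394,243,.094);post=f(452,100,.126)
print('eye',eye,'hub',hub,'post',post)
h=np.array([.618,-.060])
for k in([.5889,-.2542],[.5885,-.2548]):
  print('eye-hole',eye-k)
u=np.array([np.sin(-.142),-np.cos(.142)]);a=lambda v:np.arctan2(v[1],v[0])
print('collar',a(eye-hub)-a(u),a(hub-post)-a(u),a(eye-post)-a(u))
# expected pixel of catch-hole edges seen through eye
B=vision.get_calibration('side')
A=vision.get_calibration('scene')
print('pin tri',tri(A,(401.5,193.7),B,(285.7,369)))
s=r.sense();q=s['eef_rot'];M=Ro.from_quat([q[1],q[2],q[3],q[0]]).as_matrix();d=np.array([.494,.305])-s['position'][:2];print('to pin tool y,z',M[:2,1]@d,M[:2,2]@d)
```

```text
eye [ 0.5888 -0.2545] hub [ 0.5932 -0.2295] post [ 0.5962 -0.2033]
eye-hole [-0.0001 -0.0003]
eye-hole [0.0003 0.0003]
collar -0.03489305981635371 0.028261837360019637 -0.002676315061604706
pin tri [0.4935 0.3039 0.0734]
to pin tool y,z 0.5332375694849881 -0.1103135893591734
```

The eye and hole agree within 0.5 mm, so the collar is done. Now over the rack.

Request:
{"method": "arm_command", "body": {
  "steps": [
    [0,38,-7.9,0,0,0],
    [0,38,-7.9,0,0,0],
    [0,38,-7.9,0,0,0],
    [0,38,-7.9,0,0,0],
    [0,38,-7.9,0,0,0],
    [0,38,-7.9,0,0,0],
    [0,38,-7.9,0,0,0],
    [0,38,-7.9,0,0,0],
    [0,38,-7.9,0,0,0],
    [0,38,-7.9,0,0,0],
    [0,38,-7.9,0,0,0],
    [0,38,-7.9,0,0,0],
    [0,38,-7.9,0,0,0],
    [0,38,-7.9,0,0,0],
    [0,0,0,0,0,0],
    [0,0,0,0,0,0]
  ],
  "grip": 160
}}

```text
t: 10.63
position: [0.4923, 0.3066, 0.2026]
eef_rot: [0.706, 0.045, 0.706, -0.046]
force: [0.4, -0.9, -0.3]
width: 0.372
```

```bash
python3 -c "
from h import *
c=wshot('w5');print('pin pred',proj(c,[.494,.305,.089]))
im=cv2.imread('pics/w5.png');cv2.imwrite('pics/w5c.png',cv2.resize(im[90:390,120:520],(800,600)))
"
```

```text
t 10.6333 p [0.4923 0.3066 0.2026] yaw tool z -0.1288 x [-0.    -0.001 -1.   ] w 0.3723458018015804 f [ 0.4 -0.9 -0.3]
pin pred [321.41004464 240.88347944]
```

View pics/w5c.png

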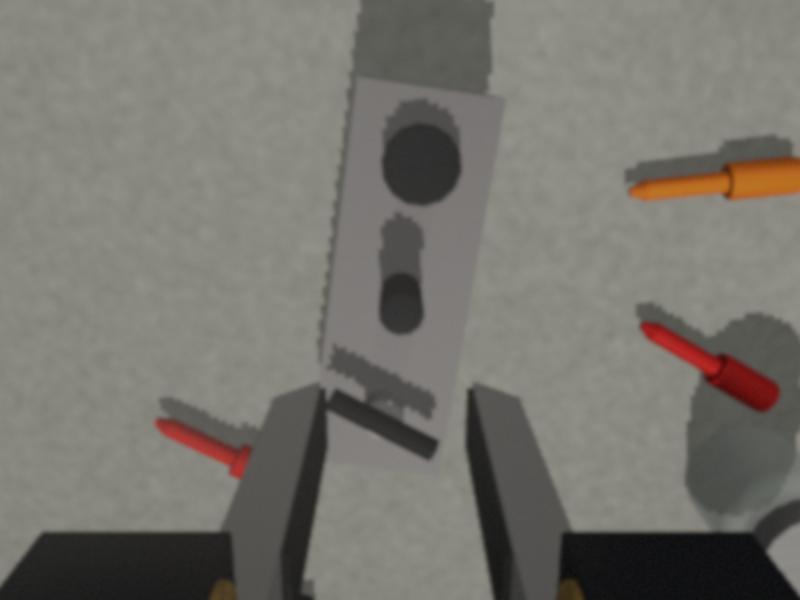

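The knob's top circle is centred at crop (401,313), with the stud at (421,163), the tee at (383,425) and the fingers clear of all neighbours.

Run:
```python
from h import *
np.set_printoptions(precision=4,suppress=True)
c=load('w5');A=vision.get_calibration('scene');B=vision.get_calibration('side')
X=ray(c,(120+401/2,90+313/2),.089);base=ray(c,(120+402/2,90+295/2),.055)
s=r.sense();q=s['eef_rot'];M=Ro.from_quat([q[1],q[2],q[3],q[0]]).as_matrix();d=X-s['position']
print(X,base,'tool y,z mm',1000*M[:,1]@d,1000*M[:,2]@d)
print('top tri',tri(c,(320.5,246.5),A,(401.5,188.3)),tri(c,(320.5,246.5),B,(286,360)))
```

```text
[0.4927 0.3006 0.089 ] [0.4931 0.298  0.055 ] tool y,z mm -3.731939069596407 0.4474733440978633
top tri [0.4939 0.3022 0.0921] [0.4921 0.2997 0.0866]
```

Request:
{"method": "arm_command", "body": {
  "steps": [
    [10,-5,0.5,0,0,0],
    [35,0,0,0,0,0],
    [35,0,0,0,0,0],
    [30,0,0,0,0,0],
    [15,0,0,0,0,0],
    [8,0,0,0,0,0],
    [0,0,0,0,0,0],
    [0,0,0,0,0,0]
  ]
}}

```text
t: 11.35
position: [0.4935, 0.2975, 0.0709]
eef_rot: [0.706, 0.048, 0.705, -0.048]
force: [0.9, -0.2, 1.0]
width: 0.371
```

Request:
{"method": "arm_command", "body": {
  "steps": [
    [0,0,0,0,0,0],
    [0,0,0,0,0,0],
    [0,0,0,0,0,0],
    [0,0,0,0,0,0],
    [0,0,0,0,0,0]
  ],
  "grip": 255,
  "squeeze": 25
}}

```text
t: 11.77
position: [0.4934, 0.2988, 0.0714]
eef_rot: [0.706, 0.048, 0.705, -0.047]
force: [-1.2, 0.6, 8.8]
width: 0.187
```

Gripped at 17.6 mm, which matches the knob. Now I lift and check the pin, then carry it above the eye.

Request:
{"method": "arm_command", "body": {
  "steps": [
    [-10,0,0,0,0,0],
    [-25,0,0,0,0,0],
    [-30,0,0,0,0,0],
    [-30,0,0,0,0,0],
    [-30,0,0,0,0,0],
    [0,0,0,0,0,0]
  ]
}}

```text
t: 12.27
position: [0.4952, 0.2992, 0.2013]
eef_rot: [0.707, 0.049, 0.704, -0.046]
force: [1.2, 0.9, -1.1]
width: 0.186
```

Request:
{"method": "arm_command", "body": {
  "steps": [
    [0,-35.7,11.3,0,0,0],
    [0,-35.7,11.3,0,0,0],
    [0,-35.7,11.3,0,0,0],
    [0,-35.7,11.3,0,0,0],
    [0,-35.7,11.3,0,0,0],
    [0,-35.7,11.3,0,0,0],
    [0,-35.7,11.3,0,0,0],
    [0,-35.7,11.3,0,0,0],
    [0,-35.7,11.3,0,0,0],
    [0,-35.7,11.3,0,0,0],
    [0,-35.7,11.3,0,0,0],
    [0,-35.7,11.3,0,0,0],
    [0,-35.7,11.3,0,0,0],
    [0,-35.7,11.3,0,0,0],
    [0,-35.7,11.3,0,0,0],
    [0,0,0,0,0,0],
    [0,0,0,0,0,0]
  ]
}}

```text
t: 13.68
position: [0.5885, -0.2579, 0.1956]
eef_rot: [0.705, 0.048, 0.706, -0.049]
force: [0.4, 0.8, -1.4]
width: 0.187
```

```bash
python3 -c "
from h import *
c=wshot('w6');p=r.sense()['position']
print('tip pred',proj(c,p+[0,0,-.061]),'shoulder',proj(c,p+[0,0,-.016]),'eye',proj(c,[.5888,-.2546,.094]))
im=cv2.imread('pics/w6.png');a=cv2.resize(im[160:360,240:400],(480,600))
sc=vision.get_image('side')[150:290,240:340,::-1];b=cv2.resize(sc,(320,448));b=cv2.copyMakeBorder(b,0,152,0,0,cv2.BORDER_CONSTANT)
cv2.imwrite('pics/w6c.png',np.hstack([a,b]))
"
```

```text
t 13.6833 p [ 0.5885 -0.2579  0.1956] yaw tool z -0.1383 x [-0.    -0.001 -1.   ] w 0.1867437668112891 f [ 0.4  0.8 -1.4]
tip pred [319.19388126 259.20717386] shoulder [319.45698867 287.616635  ] eye [318.69906815 239.56938182]
```

View pics/w6c.png

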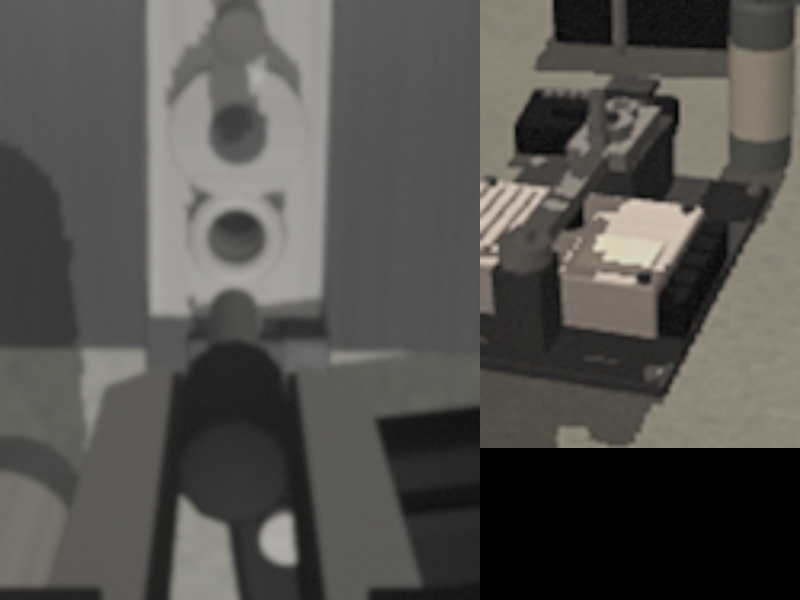

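The eye is at (318.7,239) as predicted, and the pin tip at about (318,260) hangs straight under the TCP. I shift 3.3 mm and lower to just above the eye, then check the pose.

Request:
{"method": "arm_command", "body": {
  "steps": [
    [10,3.3,0,0,0,0],
    [15,0,0,0,0,0],
    [8,0,0,0,0,0],
    [0,0,0,0,0,0],
    [0,0,0,0,0,0],
    [0,0,0,0,0,0]
  ]
}}

```text
t: 14.28
position: [0.5901, -0.2514, 0.163]
eef_rot: [0.706, 0.047, 0.705, -0.047]
force: [0.1, -0.4, -0.2]
width: 0.187
```

```bash
python3 -c "
from h import *
c=wshot('w7');s=r.sense();p=s['position'];q=s['eef_rot'];M=Ro.from_quat([q[1],q[2],q[3],q[0]]).as_matrix();d=np.array([.5888,-.2546,0])-p
print('y,z',1000*M[:,1]@d,1000*M[:,2]@d,'tip',proj(c,p+M[:,0]*.061),'eye',proj(c,[.5888,-.2546,.094]))
im=cv2.imread('pics/w7.png');cv2.imwrite('pics/w7c.png',cv2.resize(im[200:340,250:390],(600,600)))
"
```

```text
t 14.2833 p [ 0.5901 -0.2514  0.163 ] yaw tool z -0.1336 x [ 0. -0. -1.] w 0.1868761504117988 f [ 0.1 -0.4 -0.2]
y,z -3.067592297742936 -1.0144347777802971 tip [319.17263738 262.9790277 ] eye [317.68399479 263.24270296]
```

View pics/w7c.png

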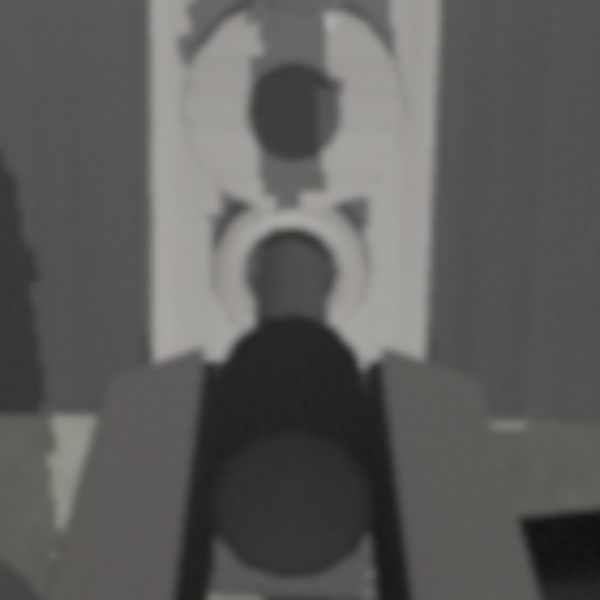

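Request:
{"method": "arm_command", "body": {
  "steps": [
    [0,-2.5,-0.3,0,0,0],
    [0,0,0,0,0,0],
    [0,0,0,0,0,0],
    [0,0,0,0,0,0]
  ]
}}

```text
t: 14.67
position: [0.5892, -0.2543, 0.1627]
eef_rot: [0.706, 0.047, 0.705, -0.047]
force: [1.1, 0.4, -1.0]
width: 0.182
```

```bash
python3 -c "
from h import *
Q=[]
for i in range(10):
    s=r.sense();Q.append(s['position']);vision.get_image('wrist')
Q=np.array(Q);print(Q.round(4));print(Q.mean(0),Q.std(0))
c=wshot('w8');im=cv2.imread('pics/w8.png');cv2.imwrite('pics/w8c.png',cv2.resize(im[200:340,250:390],(600,600)))
"
```

```text
[[ 0.5892 -0.2543  0.1627]
 [ 0.5892 -0.2542  0.1626]
 [ 0.5892 -0.2542  0.1625]
 [ 0.5892 -0.2542  0.1625]
 [ 0.5892 -0.2541  0.1625]
 [ 0.5892 -0.2542  0.1625]
 [ 0.5892 -0.2541  0.1625]
 [ 0.5892 -0.2541  0.1625]
 [ 0.5892 -0.2542  0.1625]
 [ 0.5892 -0.2541  0.1625]]
[ 0.58917915 -0.25417511  0.16251754] [1.48166062e-05 4.96485328e-05 5.98881042e-05]
t 15.1667 p [ 0.5892 -0.2541  0.1625] yaw tool z -0.134 x [-0. -0. -1.] w 0.18825169208351658 f [ 0.5 -0.9 -1.1]
```

View pics/w8c.png

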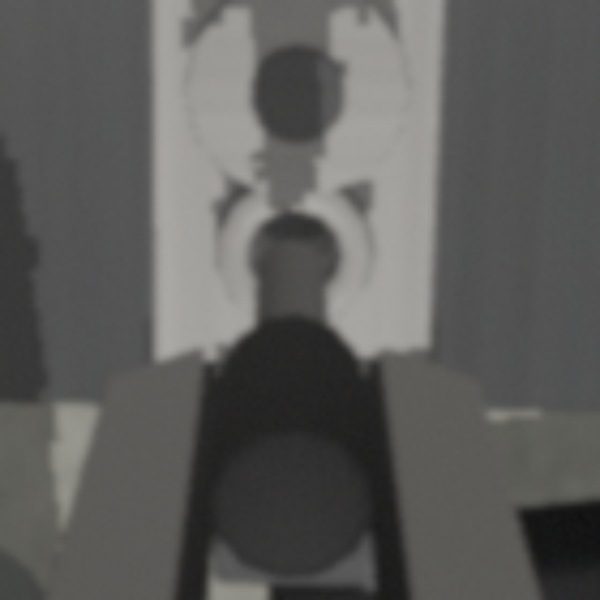

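The tip is over the eye within about 1 mm. Now insert.

Request:
{"method": "arm_command", "body": {
  "steps": [
    [4,-0.4,0,0,0,0],
    [4,0,0,0,0,0],
    [4,0,0,0,0,0],
    [4,0,0,0,0,0],
    [4,0,0,0,0,0],
    [0,0,0,0,0,0],
    [0,0,0,0,0,0]
  ]
}}

```text
t: 15.8
position: [0.589, -0.2546, 0.1422]
eef_rot: [0.705, 0.047, 0.706, -0.047]
force: [-0.2, -0.5, -0.6]
width: 0.184
```

Tip is 13 mm into the eye and bar with no force; continuing to the shoulder.

Request:
{"method": "arm_command", "body": {
  "steps": [
    [4,0,0,0,0,0],
    [4,0,0,0,0,0],
    [4,0,0,0,0,0],
    [4,0,0,0,0,0],
    [4,0,0,0,0,0],
    [4,0,0,0,0,0],
    [0,0,0,0,0,0]
  ]
}}

```text
t: 16.38
position: [0.5889, -0.2547, 0.1176]
eef_rot: [0.705, 0.047, 0.706, -0.048]
force: [0.9, -2.2, -2.3]
width: 0.184
```

Request:
{"method": "arm_command", "body": {
  "steps": [
    [3,0,0,0,0,0],
    [3,0,0,0,0,0],
    [1,0,0,0,0,0],
    [0,0,0,0,0,0],
    [0,0,0,0,0,0]
  ]
}}

```text
t: 16.8
position: [0.589, -0.2546, 0.1113]
eef_rot: [0.705, 0.047, 0.706, -0.047]
force: [1.7, -3.0, -3.4]
width: 0.185
```

Request:
{"method": "arm_command", "body": {
  "steps": [
    [1,0,0,0,0,0],
    [1,0,0,0,0,0],
    [0,0,0,0,0,0]
  ]
}}

```text
t: 17.05
position: [0.5894, -0.2549, 0.1102]
eef_rot: [0.706, 0.047, 0.705, -0.047]
force: [-1.9, -1.0, 8.5]
width: 0.184
```

Request:
{"method": "arm_command", "body": {
  "steps": [
    [1,0,0,0,0,0],
    [0.5,0,0,0,0,0],
    [0,0,0,0,0,0]
  ]
}}

```text
t: 17.3
position: [0.5897, -0.2552, 0.1097]
eef_rot: [0.706, 0.047, 0.705, -0.047]
force: [-5.7, -0.3, 23.7]
width: 0.188
```

The pin is seated at the expected height (TCP 0.110, force rising to 24 N). I release and rise straight up.

Request:
{"method": "arm_command", "body": {
  "steps": [
    [-1.5,0,0,0,0,0],
    [0,0,0,0,0,0],
    [0,0,0,0,0,0],
    [0,0,0,0,0,0]
  ],
  "grip": 165
}}

```text
t: 17.63
position: [0.589, -0.2542, 0.1092]
eef_rot: [0.705, 0.047, 0.706, -0.047]
force: [-0.4, 0.9, 0.1]
width: 0.356
```

Request:
{"method": "arm_command", "body": {
  "steps": [
    [-10,0,0,0,0,0],
    [-20,0,0,0,0,0],
    [-35,0,0,0,0,0],
    [-38,0,0,0,0,0],
    [0,20,-30,0,0,0],
    [0,10,-30,0,0,0],
    [0,0,0,0,0,0],
    [0,0,0,0,0,0],
    [0,0,0,0,0,0]
  ]
}}

```text
t: 18.38
position: [0.5342, -0.2166, 0.2132]
eef_rot: [0.706, 0.047, 0.705, -0.047]
force: [1.3, -0.7, -0.3]
width: 0.355
```

```bash
python3 -c "
from h import *
c=wshot('w9');B=vision.get_calibration('side')
print('knob top pred',proj(c,[.5888,-.2546,.128]))
im=cv2.imread('pics/w9.png');a=cv2.resize(im[120:360,300:460],(400,600))
sd=vision.get_image('side')[:,:,::-1];p=proj(B,[.5888,-.2546,.111]);print('side knob',p,proj(B,[.5888,-.2546,.128]),proj(B,[.5888,-.2546,.094]))
x,y=p.astype(int);b=cv2.resize(sd[y-45:y+45,x-30:x+30],(400,600))
cv2.imwrite('pics/w9c.png',np.hstack([a,b]))
"
```

```text
t 18.3833 p [ 0.5342 -0.2166  0.2132] yaw tool z -0.1335 x [ 0.001  0.    -1.   ] w 0.3547110456194234 f [ 1.3 -0.7 -0.3]
knob top pred [401.17434807 291.16603016]
side knob [283.87347389 175.58385513] [283.65639527 168.74810097] [284.08700091 182.30777046]
```

View pics/w9c.png

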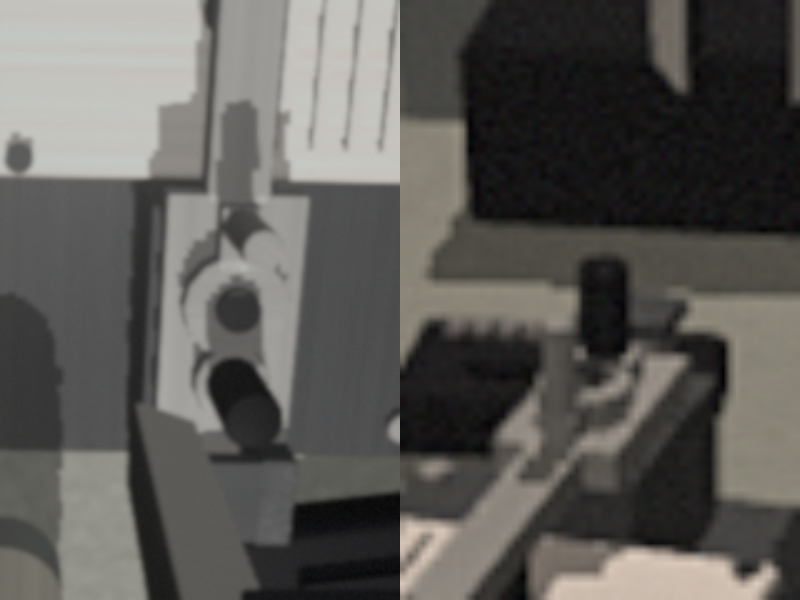

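The wrist view puts the knob top at (401,289), against (401,291) predicted for fully home. The side view shows the knob sitting on the collar, top at row 169 and bottom at about 183, against 169 and 182 predicted. The gripper is clear, so I hand in.

```bash
python3 -c "
from plant import r
print(r.finish_job())"
```

```text
the job is handed in; nothing more can be done
None
```

The control unit is secured and the job is handed in at about 18 s; no verdict was reported.

- **Bar:** I pushed it round until it stopped hard at about 16 N. Afterwards the hole in its head matched the catch hole within about 1 mm.
- **Collar:** I turned it by its post from about 0.95 rad to about 0. The eye then measured within 0.5 mm of the hole.
- **Pin:** I took the middle rack pin, the long shank with the plain round black knob, and put it down through the eye. Contact came at the expected height and I pressed to about 24 N, then let go. The last wrist and side views showed the knob top within about 2 pixels of its predicted fully-down position.

The only disagreement was a pose read just after a move, before the arm had settled, which put the pin about 3 mm off just above the eye. I saw this in the close look and corrected it before inserting.

I did not take a last picture of the rack or the other things on the bench. In the moves near them the force readings stayed near zero, apart from about 9 N as the jaws closed on the pin in the rack.

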